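# Clear the flask and dock the glass drying column

## Robot

A 6-joint arm with a two-finger parallel gripper is mounted at the origin on the work surface. World frame = base frame: x ahead of the robot, y to its left, z up, the work surface at z = 0. Lengths are in mm, angles in rad, forces in N, time in s.
With the tool pointing down it reaches from about 300 to 775 mm from the base axis. Payload 14.6 kg.
Tool frame: the origin (TCP) lies midway between the tips of the shut fingers; the grasp point (between the pads) lies grasp_offset behind it (grasp_offset is the distance from the TCP to the grasp point, in mm); z points along the fingers, y is the line along which they close (so a half turn about z gives the same grasp; the last joint's range is limited). The gripper opens to 94 mm and grips with 3 to 60 N. Pads are 16 mm wide; open, the fingers measure 119 mm over their backs; the gripper's body (75 mm by 177 mm) begins 78 mm behind the grasp point.
Start: joints at [-1.267, 0.3, 1.521, -0, 1.321, -0.067], TCP at [199.291, -512.613, 205.446] pointing down, gripper open.
Joint ranges: [-3.03, 3.03], [-0.79, 2.21], [0.23, 2.52], [-1.04, 4.18], [0, 3.07], [-2.55, 2.55]. Speed limits (rad/s): [2.22, 2.22, 2.57, 3.14, 3.14, 3.14].

## Interface

Orientations are given as [roll, pitch, yaw] about the fixed x, y, z axes, in that order (R = Rz(yaw) Ry(pitch) Rx(roll)).
In Python, from cell import * gives the robot as it stands. The module is installed in compiled form; this text tells all that it offers.
- The arm moves only by the shell command python3 -m jog 'ROWS' [FORCE]. ROWS is JSON, a list of rows, each a list of 3 entries, a list of its own where there are three numbers: the finger opening in mm, from 0 to 94, then the shift along the tool's x, y, z in units of 50 mm (1.0 is 50 mm), then the turn about the tool's z in units of 180 degrees (1.0 is 180 degrees). In form: [[fingers, [dx, dy, dz], twist], ...]. A call has 1 to 20 rows; each row shifts and turns the commanded pose from where the row before left it, along the tool's axes as they then stand; what a row does not reach is not made up. A row lasts 1/10 s, in which the tool goes at most 50 mm and 8.59 degrees, less where a joint would pass 70% of its speed; a pose out of reach is approached as far as the arm can. A call with a number of a shift or a turn outside -1 to 1 is refused whole. A call with a gripper value outside its range is refused whole. The fingers move at their own pace and stop on an object; FORCE is the grip in N (left out, the last holds). Time passes only in rows, so rows that do not move let the fingers close. It gives the time, the measured TCP pose, the force, the opening and the grip force at its end, in the units of the state.
- read_state(): the state, without advancing time (a new reading comes with each control period).
- camera(name): name is "side" or "top"; returns the picture (420x560x3 uint8, red, green, blue); there is no depth.
- calibration(name): a dict with "mtx" (3x3 intrinsics, pixels), "distortion" ([k1, k2, p1, p2, k3] as OpenCV has them; the pictures are not rectified), "cam_to_world" (4x4, takes a point from camera to world coordinates). Camera axes: x right, y down, z forward; pixel columns grow to the right and rows downward; lengths in mm; the calibration is good to about 2 mm. A picture is of the moment at which its call begins. calibration takes no time and is no camera call.
- sign_off(): hands the job in; it is judged then, once.
Trained networks look in the newest picture that a camera, given by its name, has taken for a name from the list of things; names that differ only in an ending like _2 or _b are one class to them, and where a whole thing is asked for, a point or a joint stands for the part that bears it (a point fixed in the world has none). Each returns a list of dicts, best first, with "conf" (0 to 1); they miss things now and then, are a little off and sometimes report something else, mostly with a low value. They report only what shows in the picture. A call takes as long as a camera call. They do not tell look-alikes from the thing itself.
- regions_of(camera, query): "pixels" (420x560 bool, what is visible of it) and "rect" ([centre column, centre row, width, height] in pixels, round what is visible of it).
The state is a dict: "clock": time; "joints": joint angles; "qd": joint speeds; "effort": joint torques, N m; "eef_pos": TCP position; "eef_rot": TCP orientation; "wrist_force": force on the tool from outside, world axes, zero at the start; "moment": the same for the moment, N m; "finger_gap": finger opening in mm; "finger_force": force on a finger pad.
Only numpy, scipy, OpenCV 4.12 (cv2) and the standard library are available. Lean on these libraries where they do the work, as an engineer would, in place of code of your own. Each camera call takes 0.05 s, during which the arm holds its last target. There are 200 camera calls.

## Task

The green flask was left standing on the docking station: put it upright in the white spill tray, clear of the bottle there, and only then slide the amber glass drying column, blue cap first, fully home into the station's bay until the orange spring catch clicks behind the blue cap. Both are thin glass: grip them with no more than about 15 N, never push or set them down hard, keep them upright or level as they are, let go of them, and leave all the other things undisturbed.

Things in the scene. Friction and masses are not known exactly. Their poses are not given: they have to be found in the camera images.
- flask_mid (a point): Green conical glass flask, 130 mm tall (144 mm with its blue stopper), 74 mm across the foot, about 160 g. Point: on its axis, 65 mm above its underside; z up. Grip it by the neck, a cylinder 30 mm across, from 13 to 57 mm above this point. It starts on the docking station's floor. It cracks if a finger presses with more than 20 N; a grip of 6 to 12 N carries it.
- flask: The same flask; origin at the centre of its underside.
- column_mid (a point): Centre of the glass drying column, which lies level: on its axis, 22 mm above the underside of its caps; x points along the axis to the blue cap (the end that goes in first), z up. Grip the glass tube (30 mm across) here from above, fingers either side. A finger pressing with more than 20 N cracks it; a grip of 8 to 12 N carries it and is enough to push it past the catch.
- column: The same column, about 250 g: an amber glass tube 30 mm across and 120 mm long between two square caps (44 x 44 mm, each 20 mm long, blue in front, white behind), 160 mm over the caps, plus a 14 mm nipple behind the white cap. It starts on the rubber pad. Origin 22 mm below its centre, between the undersides of the caps.
- column_front (a point): Centre of the outer face of the column's blue cap, 80 mm ahead of the column's centre.
- dock: Docking station, fixed. Origin on the table under the middle of the bay's end stop; the bay opens towards its -x, z up; the column slides in along +x. Grey floor 20 mm above the table, 96 mm wide, from x = 0 to -190 mm, then a lead-in ramp down to -218 mm. Behind the stop stands the white dryer unit, 115 x 130 x 99 mm (x = 0 to 115 mm).
- dock_home (a point): Where the column's centre is when fully home, in the docking station: 80 mm before the stop, on the centre line, 42 mm above the table; axes as the station's. The catch lets the column play 4 mm back from there.
- dock_mouth (a point): Middle of the bay's mouth, 69 mm before the stop, 42 mm above the table; axes as the station's. Flared guides 36 mm high narrow from 75 mm wide here to the bay's 47 mm at 47 mm before the stop; there the walls are 50 mm high. A bridge over the last 18 mm leaves 50 mm above the station's floor, so the blue cap must come in from the mouth.
- catch (a joint): Orange spring catch in the bay's right wall (station's -y side): 0 when sprung in, up to 0.010 m pushed aside. Shut it stands 6 mm out from the wall, with a ramp (46 to 28 mm before the stop) and a square face 24 mm before the stop, which holds the 20 mm long blue cap from behind. Spring 1 N shut, 3 N pushed aside: sliding past takes some 2 to 4 N.
- tray: White spill tray, fixed, open above, 260 mm (its x) by 180 mm (its y), walls 5 mm thick and 55 mm high, floor 5 mm thick. Origin: centre of its underside. The end away from the bottle has room for the flask, e.g. at 80 mm from the tray's centre along its x.
- pad: Black rubber pad, fixed, 190 x 150 x 20 mm, on which the column lies. Origin: centre of its underside.
- tray_bottle: White plastic bottle with a red cap, 52 mm across, 100 mm tall, standing in the spill tray (it may stand anywhere near the tray's middle or either end). Not to be disturbed. Origin: centre of its underside.
- adapter: Small brass adapter, 26 mm across, 60 mm tall, standing on the rubber pad about 80 mm from the column's axis. Not to be disturbed. Origin: centre of its underside.
- wash_bottle: White wash bottle with a blue cap, 60 mm across, 170 mm tall. Not to be disturbed. Origin: centre of its underside.
- amber_bottle: Amber bottle with a black cap, 64 mm across, 150 mm tall. Not to be disturbed. Origin: centre of its underside.
- jar: Glass jar with a white lid, 68 mm across, 80 mm tall. Not to be disturbed. Origin: centre of its underside.
- beaker: Empty glass beaker, 72 mm across, 90 mm tall. Not to be disturbed. Origin: centre of its underside.
- spatula: Spatula lying on the table, 200 mm long. Not to be disturbed. Origin under its middle.
Not all that is in view belongs to the job. What is shaped like the column but yellow is not meant.

How it is judged (in metres and radians):
On the way, in this order (a step that is already met when the one before it is completed fails the run):
1. the flask stands upright in the tray, clear of the bottle, let go (x of flask_mid in the frame of tray between -0.092 and 0.092 m and y of flask_mid in the frame of tray between -0.052 and 0.052 m and z of flask_mid in the frame of tray below 0.078 m and angle between flask_mid's own z axis and vertical below 0.1 rad and linear speed of flask below 0.03 m/s and contact force between flask and the fingers below 0.1 N and horizontal distance between flask and tray_bottle above 0.064 m), for 0.2 s.
2. the column's blue cap pushes the catch aside (value of joint catch above 0.0025 m and x of column_front in the frame of dock above -0.045 m).
3. the column is home and the catch has sprung back behind the cap (x of column_front in the frame of dock above -0.0055 m and x of column_mid in the frame of dock below -0.07 m and y of column_mid in the frame of dock between -0.006 and 0.006 m and z of column_mid in the frame of dock below 0.047 m and value of joint catch below 0.0015 m and angle between column's own z axis and vertical below 0.08 rad and linear speed of column below 0.03 m/s), for 0.2 s.
At the end, for the whole second after the job is handed in: The flask stands upright (6 deg), at rest, let go, on the tray's floor clear of the bottle (axes over 64 mm apart); the column rests level (4.5 deg), blue cap within 5.5 mm of the stop, centre within 6 mm of the bay's centre line, the catch sprung back (1.5 mm) behind the cap (all of step 1 and all of step 3); the robot touches nothing.
It fails at once if the fingers squeeze the flask or column with more than 20 N a side (40 N in all) (contact force between any of flask, column and the fingers above 40 N).
It fails at once if the column or flask is pushed, knocked or set down on something with more than 30 N (contact force between any of column, flask and dock above 30 N or contact force between column and pad above 30 N or contact force between any of column, flask and tray above 30 N or contact force between column and flask above 30 N or contact force between flask and tray_bottle above 30 N).
It fails at once if the flask or column is tipped by more than 35 degrees (angle between any of flask, column's own z axis and vertical above 0.6 rad).
It fails at once if a bystander is moved by more than 25 mm or tipped (distance of any of tray_bottle, adapter, wash_bottle, amber_bottle, jar, beaker, spatula from where it was at the start of the episode above 0.025 m or angle between any of tray_bottle, adapter, wash_bottle, amber_bottle, jar, beaker, spatula's own z axis and vertical above 0.5 rad).
It also fails if it takes over 64 s, if anything falls off the work surface, if the arm or the gripper's body presses on something with over 40 N, if the wrist force passes 120 N, or if a joint passes its speed limit or range.

## Working session

There is one attempt and no reset: what is moved stays moved. The work goes in short steps, Python scripts to look and compute and a shell command to move; the robot and the scene stay as the last step left them, time stands still between calls to the robot, and variables do not carry over. Pictures are saved under pics/ and viewed, at most 10 in all, crops included, and the job is handed in when it is done.

```bash
mkdir -p pics; cat > h.py <<'E'
from cell import *
import numpy as np, cv2
def save(n,f):
    im=camera(n); cv2.imwrite('pics/'+f,cv2.cvtColor(im,cv2.COLOR_RGB2BGR)); return im
def ray(cam,px):
    c=calibration(cam); M=np.array(c["cam_to_world"],float)
    p=cv2.undistortPoints(np.array([[px]],float),np.array(c["mtx"],float),np.array(c["distortion"],float))[0,0]
    return M[:3,3], M[:3,:3]@np.array([p[0],p[1],1.])
def atz(cam,px,z):
    o,d=ray(cam,px); return (o+d*(z-o[2])/d[2]).round(1)
def proj(cam,P):
    c=calibration(cam); M=np.linalg.inv(np.array(c["cam_to_world"],float))
    return cv2.projectPoints(np.array(P,float).reshape(-1,3),cv2.Rodrigues(M[:3,:3])[0],M[:3,3],np.array(c["mtx"],float),np.array(c["distortion"],float))[0][:,0]
def tri(a,pa,b,pb):
    o1,d1=ray(a,pa);o2,d2=ray(b,pb)
    t=np.linalg.lstsq(np.c_[d1,-d2],o2-o1,rcond=None)[0]
    return ((o1+d1*t[0]+o2+d2*t[1])/2).round(1),round(float(np.linalg.norm(o1+d1*t[0]-o2-d2*t[1])),1)
E
python3 - <<'E'
from h import *
for n in("top","side"):
    save(n,n+"0.png")
    print(n,np.array(calibration(n)["cam_to_world"])[:3,3].round())
    for q in("flask","column","dock","tray","pad","tray_bottle","adapter","wash_bottle","amber_bottle","jar","beaker","spatula"):
        print(q,[(round(float(r["conf"]),2),np.round(r["rect"]).astype(int).tolist()) for r in regions_of(n,q)[:3]])
print(read_state())
E
```

```text
top [ 417.   53. 1178.]
flask [(0.81, [308, 195, 25, 24])]
column [(0.58, [201, 221, 20, 57]), (0.58, [130, 279, 51, 52]), (0.49, [316, 164, 10, 12])]
dock [(0.91, [306, 169, 48, 120])]
tray [(0.59, [420, 216, 86, 101])]
pad [(0.67, [195, 220, 55, 67])]
tray_bottle [(0.95, [422, 194, 23, 18])]
adapter [(0.53, [174, 233, 20, 10])]
wash_bottle [(0.55, [354, 268, 24, 20])]
amber_bottle [(0.78, [259, 272, 23, 23])]
jar [(0.67, [225, 138, 26, 27]), (0.15, [202, 223, 22, 59])]
beaker [(0.78, [397, 138, 29, 28])]
spatula [(0.82, [209, 290, 23, 60])]
side [308. 960. 824.]
flask [(0.56, [268, 195, 27, 58])]
column [(0.84, [262, 296, 82, 41]), (0.72, [316, 400, 90, 40])]
dock [(0.96, [243, 199, 128, 65])]
tray [(0.73, [315, 156, 83, 52])]
pad [(0.55, [258, 320, 98, 68])]
tray_bottle [(0.68, [297, 144, 19, 25])]
adapter [(0.71, [242, 150, 23, 35]), (0.66, [266, 328, 13, 29])]
wash_bottle [(0.68, [355, 183, 26, 59])]
amber_bottle [(0.92, [344, 250, 30, 58])]
jar [(0.77, [173, 255, 33, 42])]
beaker [(0.57, [244, 150, 26, 39]), (0.43, [270, 195, 27, 57])]
spatula [(0.79, [356, 326, 91, 36]), (0.71, [244, 150, 24, 40])]
{'clock': 1.3, 'joints': array([-1.26660013e+00,  2.99893959e-01,  1.52096316e+00,  1.32421657e-05,
        1.32071797e+00, -6.66169620e-02]), 'qd': array([ 4.71327998e-04,  6.18687711e-05, -2.26816416e-03, -5.50904843e-04,
        8.77715495e-04, -8.24971966e-04]), 'effort': array([ 7.21158922e-04, -5.31655812e+01, -3.52912688e+01,  7.08371331e-02,
        2.13704130e-02, -5.92716404e-06]), 'eef_pos': array([ 199.29755726, -512.62243354,  205.46449742]), 'eef_rot': array([ 3.14157427e+00, -1.16325947e-05,  3.70809884e-01]), 'wrist_force': array([0.67851454, 0.17627942, 0.15212363]), 'moment': array([-0.0238908 , -0.00810056,  0.0309923 ]), 'finger_force': 0.0, 'finger_gap': 93.83476795040113}
```

View pics/top0.png

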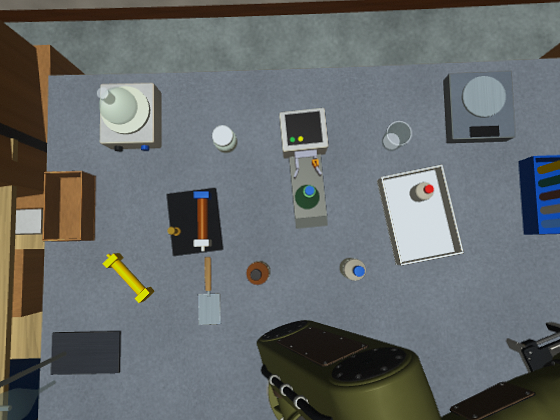

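View pics/side0.png

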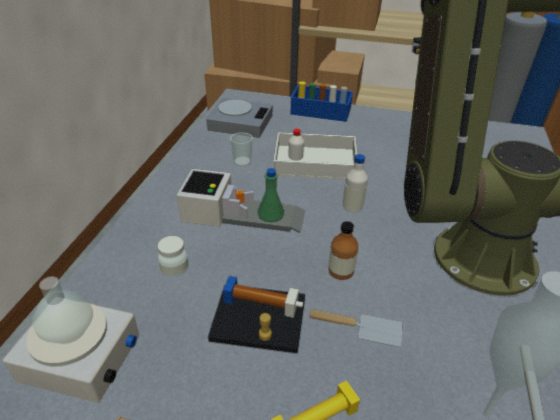

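Top view: the dock runs vertically at about (308,170), with the flask on its floor at (307,195). The tray is at (421,215), with its bottle at the upper end (424,191). There are two column candidates. One is amber with blue and white caps at (202,220), lying on the black pad. The other is yellow at (127,278), lying on the table. The amber one fits the description; I'll confirm it in an enlarged crop.

```bash
python3 - <<'E'
from h import *
im=cv2.imread('pics/top0.png')
c=im[100:270,160:470]; cv2.imwrite('pics/crop1.png',cv2.resize(c,None,fx=2.5,fy=2.5,interpolation=cv2.INTER_CUBIC))
hsv=cv2.cvtColor(im,cv2.COLOR_BGR2HSV)
def blob(x0,x1,y0,y1,lo,hi):
    m=cv2.inRange(hsv[y0:y1,x0:x1],lo,hi); ys,xs=np.nonzero(m)
    return np.array([xs.mean()+x0,ys.mean()+y0]),len(xs),(xs.min()+x0,xs.max()+x0,ys.min()+y0,ys.max()+y0)
b=blob(185,220,185,205,(100,120,60),(125,255,255)); w=blob(188,216,232,252,(0,0,170),(180,60,255))
a=blob(185,220,195,245,(3,120,60),(18,255,255)); f=blob(295,320,180,212,(40,100,20),(85,255,255)); s=blob(295,320,180,212,(100,120,60),(125,255,255))
r=blob(415,440,180,200,(0,150,100),(8,255,255)); br=blob(165,182,222,242,(12,80,60),(30,255,255))
for n,v,z in(("blue",b,62),("white",w,62),("amber",a,50),("stopper",s,163),("flaskgreen",f,50),("redcap",r,103),("adapter",br,60)): print(n,v,atz("top",v[0],z))
E
```

```text
blue (array([200.32758621, 194.13793103]), 116, (np.int64(193), np.int64(208), np.int64(191), np.int64(198))) [574.6 304.2  62. ]
white (array([200.97087379, 243.17475728]), 103, (np.int64(194), np.int64(208), np.int64(240), np.int64(250))) [432.2 303.1  62. ]
amber (array([201.71576227, 217.87855297]), 387, (np.int64(197), np.int64(207), np.int64(198), np.int64(238))) [506.1 303.2  50. ]
stopper (array([309.06060606, 190.15151515]), 66, (np.int64(305), np.int64(313), np.int64(186), np.int64(194))) [563.7  -6.2 163. ]
flaskgreen (array([306.05389222, 197.71556886]), 334, (np.int64(295), np.int64(318), np.int64(185), np.int64(207))) [557.9  -3.4  50. ]
redcap (array([428.59649123, 188.59649123]), 57, (np.int64(425), np.int64(433), np.int64(185), np.int64(192))) [ 568.  -338.4  103. ]
adapter (array([173.57446809, 230.68085106]), 94, (np.int64(167), np.int64(180), np.int64(226), np.int64(235))) [470.1 382.9  60. ]
```

View pics/crop1.png

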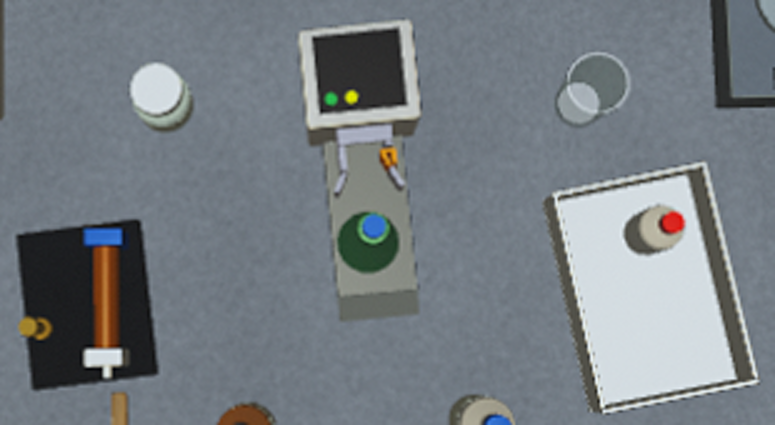

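The crop confirms it. The amber tube has its blue cap at crop (103,237) and its white cap at (104,358), on the black pad, so this is the column and the yellow one is not. The catch is at crop (389,157). Next I'll get the dock and tray frames from the corners.

```bash
python3 - <<'E'
from h import *
C=lambda x,y:(x/2.5+160-.3,y/2.5+100-.3)
W=lambda P,z:np.array([atz("top",C(*p),z) for p in P])
def ang(v): return np.degrees(np.arctan2(v[1],v[0])).round(2)
d=W([(299,31),(409,20),(419,121),(308,130)],99); print("dryer\n",d, "ctr",d.mean(0)); print(ang(d[0]-d[3]),ang(d[1]-d[2]),ang(d[0]-d[1])-90,[np.linalg.norm(d[i]-d[i-1]).round() for i in range(4)])
f=W([(326,140),(341,292),(416,289),(408,160)],20);print("floor\n",f,ang(f[0]-f[1]),ang(f[3]-f[2]),ang(f[1]-f[2])-90,np.linalg.norm(f[1]-f[2]))
t=W([(552,195),(707,163),(757,381),(601,412)],55);print("tray\n",t,"ctr",t.mean(0),ang(t[0]-t[3]),ang(t[1]-t[2]),[np.linalg.norm(t[i]-t[i-1]).round() for i in range(4)])
c=W([(389,157)],60);print("catch",c)
im=camera("side");hsv=cv2.cvtColor(im,cv2.COLOR_RGB2HSV)
m=cv2.inRange(hsv[160:185,262:280],(100,120,60),(125,255,255));ys,xs=np.nonzero(m);p=(xs.mean()+262,ys.mean()+160)
print("stopper",tri("top",(309.06,190.15),"side",p))
for q,(x0,x1,y0,y1),pt in(("blue",(222,242,272,305),(200.3,194.1)),):
    m=cv2.inRange(hsv[y0:y1,x0:x1],(100,120,60),(125,255,255));ys,xs=np.nonzero(m);print(q,tri("top",pt,"side",(xs.mean()+x0,ys.mean()+y0)))
E
```

```text
dryer
 [[798.9  68.4  99. ]
 [807.7 -56.8  99. ]
 [691.  -64.5  99. ]
 [684.3  60.8  99. ]] ctr [745.475   1.975  99.   ]
3.79 3.77 4.019999999999996 [np.float64(115.0), np.float64(126.0), np.float64(117.0), np.float64(125.0)]
floor
 [[691.   39.8  20. ]
 [505.9  26.3  20. ]
 [507.3 -63.2  20. ]
 [663.7 -58.5  20. ]] 4.17 1.72 0.9000000000000057 89.51094905094013
tray
 [[ 610.3 -220.3   55. ]
 [ 642.6 -398.7   55. ]
 [ 391.  -440.4   55. ]
 [ 359.3 -264.6   55. ]] ctr [ 500.8 -331.    55. ] 10.01 9.41 [np.float64(255.0), np.float64(181.0), np.float64(255.0), np.float64(179.0)]
catch [[659.3 -32.6  60. ]]
stopper (array([565.2,  -6.4, 157.2]), 1.4)
blue (array([577. , 308.2,  44.4]), 0.4)
```

```bash
python3 -c "
import cell;print([n for n in dir(cell) if n[0]!='_'],getattr(cell,'grasp_offset',None))"
python3 -m jog '[[94,[0.74,-0.48,-0.03],0],[94,[0.75,-0.485,-0.03],0],[94,[0.75,-0.485,-0.03],0],[94,[0.75,-0.485,-0.03],0],[94,[0.75,-0.485,-0.03],0],[94,[0.75,-0.485,-0.03],0],[94,[0.75,-0.485,-0.03],0],[94,[0.75,-0.485,-0.03],0],[94,[0.75,-0.485,-0.03],0],[94,[0.75,-0.485,-0.03],0],[94,[0.75,-0.485,0],0],[94,[0.75,-0.485,0],0],[94,[0.75,-0.485,0],0],[94,[0.75,-0.485,0],0],[94,[0,0,0],0],[94,[0,0,0],0]]' 10
```

```text
['Unreachable', 'calibration', 'camera', 'grasp_offset', 'read_state', 'regions_of', 'sign_off'] 18.8
clock: 2.95
eef_pos: [565.2, -5.8, 220.0]
eef_rot: [-3.141, 0.001, 0.372]
wrist_force: [0.4, -0.1, -0.3]
finger_gap: 93.9
finger_force: 0.0
```

```bash
python3 -m jog '[[94,[0,0,0.4],0],[94,[0,0,0.5],0],[94,[0,0,0.5],0],[94,[0,0,0.5],0],[94,[0,0,0.3],0],[94,[0,0,0.2],0],[60,[0,0,0],0],[45,[0,0,0],0],[45,[0,0,0],0],[45,[0,0,0],0]]' 9
python3 -c "
from h import *
save('side','s1.png')
im=save('top','t1.png')
im=cv2.imread('pics/s1.png')[120:260,180:380];cv2.imwrite('pics/s1c.png',cv2.resize(im,None,fx=4,fy=4,interpolation=cv2.INTER_CUBIC))"
```

```text
clock: 3.95
eef_pos: [565.5, -6.5, 101.3]
eef_rot: [3.141, -0.001, 0.371]
wrist_force: [0.2, -0.2, 0.2]
finger_gap: 65.3
finger_force: 0.0
```

View pics/s1c.png

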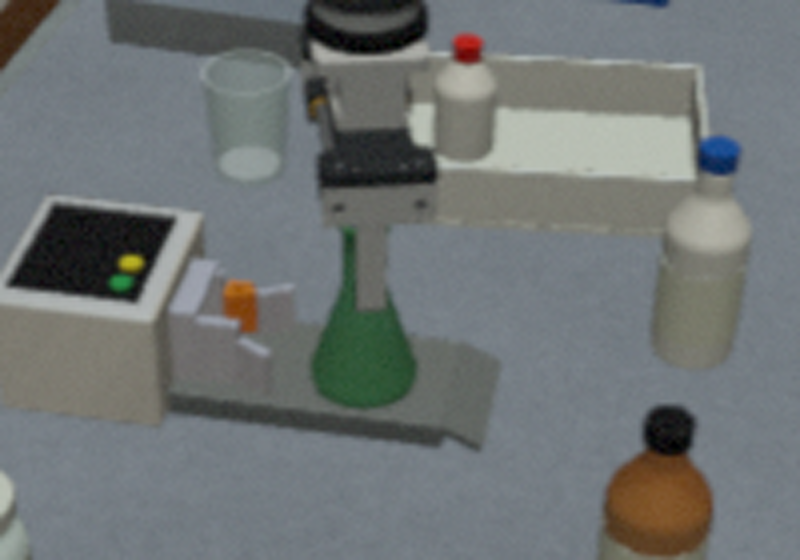

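The crop shows the near finger at crop (370,265), beside the flask neck at about (358,250). The tip sits where the neck meets the cone and nothing else is touched, so I'll close the fingers.

```bash
python3 -m jog '[[20,[0,0,0],0],[20,[0,0,0],0],[20,[0,0,0],0],[20,[0,0,0],0],[20,[0,0,0],0],[20,[0,0,0],0],[20,[0,0,0],0],[20,[0,0,0],0],[20,[0,0,-0.05],0],[20,[0,0,-0.1],0],[20,[0,0,-0.2],0],[20,[0,0,-0.2],0],[20,[0,0,0],0]]' 9
```

```text
clock: 5.35
eef_pos: [566.0, -6.5, 130.0]
eef_rot: [3.14, -0.003, 0.371]
wrist_force: [0.3, 0.3, -2.1]
finger_gap: 32.9
finger_force: 9.0
```

```bash
python3 -m jog '[[20,[0,0,-0.2],0],[20,[0,0,-0.3],0],[20,[0,0,-0.3],0],[20,[-0.13,0.14,-0.2],0],[20,[-0.26,0.28,0],0],[20,[-0.36,0.386,0],0],[20,[-0.36,0.386,0],0],[20,[-0.36,0.386,0],0],[20,[-0.36,0.386,0],0],[20,[-0.36,0.386,0],0],[20,[-0.36,0.386,0],0],[20,[-0.36,0.386,0],0],[20,[-0.36,0.386,0],0],[20,[-0.36,0.386,0],0],[20,[-0.36,0.386,0],0],[20,[-0.36,0.386,0],0],[20,[-0.26,0.28,0],0],[20,[-0.2,0.21,0],0],[20,[-0.13,0.14,0],0],[20,[0,0,0],0]]'
python3 -c "
from h import *
save('side','s2.png')
im=cv2.imread('pics/s2.png')[60:260,200:440];cv2.imwrite('pics/s2c.png',cv2.resize(im,None,fx=3,fy=3,interpolation=cv2.INTER_CUBIC))"
```

```text
clock: 7.35
eef_pos: [430.5, -343.3, 177.9]
eef_rot: [-3.141, 0.0, 0.37]
wrist_force: [0.3, 0.3, -2.3]
finger_gap: 33.0
finger_force: 9.0
```

View pics/s2c.png

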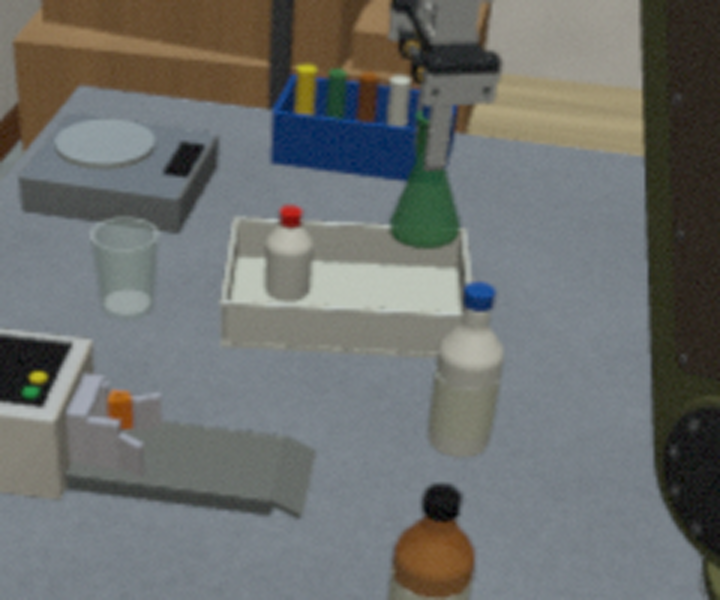

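The flask hangs upright at crop (425,235), over the tray's free end. The bottle is well clear at (290,265), so I'll lower it.

```bash
python3 -m jog '[[20,[0,0,0.15],0],[20,[0,0,0.3],0],[20,[0,0,0.4],0],[20,[0,0,0.4],0],[20,[0,0,0.2],0],[20,[0,0,0.1],0],[20,[0,0,0.06],0],[20,[0,0,0.04],0],[20,[0,0,0.04],0],[20,[0,0,0.04],0],[20,[0,0,0.02],0],[20,[0,0,0],0]]'
```

```text
clock: 8.6
eef_pos: [430.9, -342.7, 90.4]
eef_rot: [-3.142, 0.0, 0.371]
wrist_force: [0.1, 0.5, -1.2]
finger_gap: 32.9
finger_force: 9.0
```

```bash
python3 -m jog '[[20,[0,0,0.02],0],[20,[0,0,0.02],0],[20,[0,0,0.02],0],[20,[0,0,0],0]]'
```

```text
clock: 9.0
eef_pos: [430.9, -342.6, 87.3]
eef_rot: [-3.141, 0.0, 0.371]
wrist_force: [0.2, -0.0, -2.6]
finger_gap: 32.9
finger_force: 9.0
```

```bash
python3 -m jog '[[20,[0,0,0.01],0],[20,[0,0,0.01],0],[20,[0,0,0],0]]'; python3 -m jog '[[20,[0,0,0.01],0],[20,[0,0,0],0]]'
```

```text
clock: 9.3
eef_pos: [430.9, -342.7, 86.4]
eef_rot: [-3.142, 0.0, 0.371]
wrist_force: [1.1, 0.8, -1.8]
finger_gap: 33.4
finger_force: 9.0
clock: 9.5
eef_pos: [430.9, -342.6, 85.9]
eef_rot: [-3.141, 0.0, 0.371]
wrist_force: [0.6, 0.3, -1.6]
finger_gap: 33.2
finger_force: 9.0
```

```bash
python3 -m jog '[[20,[0,0,0.01],0],[20,[0,0,0],0]]'; python3 -m jog '[[20,[0,0,0.01],0],[20,[0,0,0],0]]';python3 -m jog '[[20,[0,0,0.01],0],[20,[0,0,0],0]]'
```

```text
clock: 9.7
eef_pos: [431.0, -342.7, 85.6]
eef_rot: [3.141, -0.0, 0.371]
wrist_force: [-0.3, -0.1, -1.1]
finger_gap: 33.0
finger_force: 9.0
clock: 9.9
eef_pos: [431.3, -342.8, 85.4]
eef_rot: [3.141, -0.001, 0.371]
wrist_force: [-1.1, 1.3, 3.9]
finger_gap: 33.6
finger_force: 9.0
clock: 10.1
eef_pos: [431.4, -342.9, 85.3]
eef_rot: [3.14, -0.001, 0.371]
wrist_force: [-0.1, 3.2, 7.6]
finger_gap: 33.1
finger_force: 9.0
```

```bash
python3 -m jog '[[20,[0,0,-0.01],0],[20,[0,0,0],0],[50,[0,0,0],0],[94,[0,0,0],0],[94,[0,0,0],0],[94,[0,0,0],0],[94,[0,0,0],0],[94,[0,0,-0.2],0],[94,[0,0,-0.5],0],[94,[0,0,-0.8],0],[94,[0,0,-0.8],0],[94,[0,0,-0.2],0],[94,[0,0,0],0]]'
python3 - <<'E'
from h import *
im=save('side','s3.png'); t=save('top','t3.png')
cv2.imwrite('pics/s3c.png',cv2.resize(np.hstack([im[80:260,200:440],t[100:280,250:490]])[...,::-1],None,fx=1.65,fy=1.65))
E
```

```text
clock: 11.4
eef_pos: [431.4, -343.0, 211.9]
eef_rot: [3.139, -0.001, 0.371]
wrist_force: [-0.2, -1.3, 0.3]
finger_gap: 93.6
finger_force: 0.0
```

View pics/s3c.png

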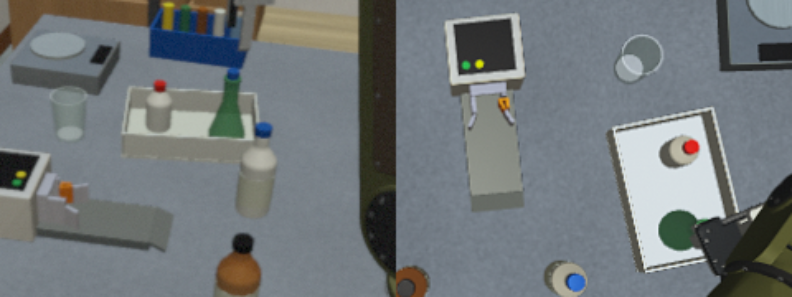

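The flask stands upright in the tray at about (228,110) in the left half and (680,230) in the right half, clear of the bottle. The dock floor is now free, so I'll refine its axis and work out the move to the column.

```bash
python3 - <<'E'
from h import *
im=cv2.imread('pics/t3.png'); print(im[200,285:335:3].tolist())
lab=cv2.cvtColor(im,cv2.COLOR_BGR2LAB).astype(int)
b=cv2.GaussianBlur(im,(3,3),0).astype(float); w=b[...,0]-b[...,2]  # blue-red
L=[];R=[]
for y in range(172,211):
    r=w[y,285:335]; lo=np.median(r[18:28]); hi=np.median(np.r_[r[:5],r[-5:]]); h=(lo+hi)/2
    m=np.nonzero(r<h)[0]; 
    i=m[0]; L.append((285+i-1+(r[i-1]-h)/(r[i-1]-r[i]),y)); i=m[-1]; R.append((285+i+(h-r[i])/(r[i+1]-r[i]),y))
l=np.array([atz("top",p,20) for p in L]); r=np.array([atz("top",p,20) for p in R])
for a in(l,r):
    k=np.polyfit(a[:,0],a[:,1],1)
    for _ in range(3):
        e=abs(np.polyval(k,a[:,0])-a[:,1]); g=e<3; k=np.polyfit(a[g,0],a[g,1],1)
    print(k,np.degrees(np.arctan(k[0])),np.polyval(k,[520,560,600,640]).round(1),g.sum())
# dryer faces: top rows/cols of white box
hsv=cv2.cvtColor(im,cv2.COLOR_BGR2HSV)
m=cv2.inRange(hsv[165:172,300:330],(5,150,120),(22,255,255));print("orange")
cv2.imwrite('pics/dock.png',cv2.resize(im[95:235,270:345],None,fx=4,fy=4,interpolation=cv2.INTER_CUBIC))
E
```

```text
[[136, 126, 117], [139, 130, 120], [142, 133, 123], [146, 156, 152], [137, 145, 141], [137, 146, 141], [137, 144, 140], [137, 144, 140], [133, 143, 138], [135, 144, 139], [135, 142, 138], [133, 141, 136], [133, 141, 137], [124, 130, 127], [143, 134, 124], [139, 130, 120], [139, 130, 120]]
[ 0.07138365 -4.32087094] 4.083055834943354 [32.8 35.7 38.5 41.4] 39
[ 7.12211771e-02 -1.00343327e+02] 4.073794106393095 [-63.3 -60.5 -57.6 -54.8] 37
orange
```

View pics/dock.png

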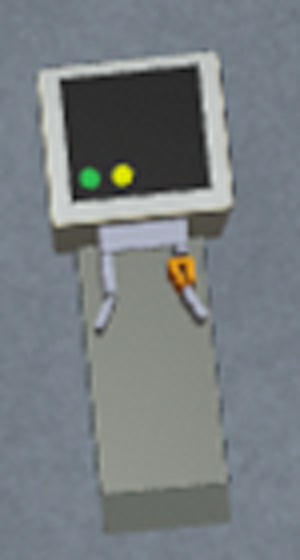

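```bash
python3 -m jog '[[94,[0.1,-0.28,0],0.0477],[94,[0.2,-0.5,0],0.0477],[94,[0.2,-0.7,0],0.0236],[94,[0.1,-0.8,0],0],[94,[0.1,-0.8,0],0],[94,[0.1,-0.8,0],0],[94,[0.1,-0.8,0],0],[94,[0.1,-0.8,0],0],[94,[0.1,-0.8,0],0],[94,[0.1,-0.8,0],0],[94,[0.1,-0.8,0],0],[94,[0.1,-0.8,0],0],[94,[0.1,-0.8,0],0],[94,[0.1,-0.8,0],0],[94,[0,-0.8,0],0],[94,[0,-0.8,0],0],[94,[0,-0.5,0],0],[70,[0,0,0],0],[70,[0,0,0],0],[70,[0,0,0],0]]' 10
```

```text
clock: 13.5
eef_pos: [498.9, 278.2, 209.2]
eef_rot: [3.141, 0.001, -0.004]
wrist_force: [-0.1, -1.3, 0.1]
finger_gap: 73.4
finger_force: 0.0
```

The crop shows the dock floor running straight, with its front edge at (102,490)–(228,485) and the orange catch at (180,270). The edge fits give the centre line y = 0.0713x − 52.3, a yaw of 4.08°. Next is a finer fit of the column axis.

```bash
python3 - <<'E'
from h import *
im=cv2.imread('pics/t3.png');hsv=cv2.cvtColor(im,cv2.COLOR_BGR2HSV)
b=im.astype(float); w=cv2.GaussianBlur(b[...,2]-b[...,0],(3,3),0)
E=[]
for y in range(201,237):
    r=w[y,188:218]; h=r.max()/2; m=np.nonzero(r>h)[0]; i,j=m[0],m[-1]
    E.append((188+i-(r[i]-h)/(r[i]-r[i-1]),188+j+(r[j]-h)/(r[j]-r[j+1]),y))
E=np.array(E); print("width px",(E[:,1]-E[:,0]).mean())
# silhouette of the tube centre: at z~42
P=np.array([atz("top",((a+c)/2,y),42) for a,c,y in E]); k=np.polyfit(P[:,0],P[:,1],1); print(k,np.polyval(k,[440,503,570]))
# boundaries amber/blue, amber/white along column 200..203
col=w[190:250,199:205].mean(1); h=col[15:40].mean()/2; m=np.nonzero(col>h)[0]; i,j=m[0],m[-1]
y0=190+i-(col[i]-h)/(col[i]-col[i-1]); y1=190+j+(col[j]-h)/(col[j]-col[j+1])
print(y0,y1,[atz("top",(202,y),z) for y in(y0,y1) for z in(57,64)])
E
```

```text
width px 8.681401607671782
[6.26282330e-03 3.01729045e+02] [304.48468753 304.8792454  305.29885456]
198.53629543607013 238.54722594289743 [array([562.2, 300.5,  57. ]), array([561.3, 298.9,  64. ]), array([445.5, 301.2,  57. ]), array([445.3, 299.6,  64. ])]
```

```bash
python3 -m jog '[[70,[0.08,-0.25,0],-0.003],[70,[0,-0.28,0.2],0],[70,[0,0,0.5],0],[70,[0,0,0.6],0],[70,[0,0,0.6],0],[70,[0,0,0.6],0],[70,[0,0,0.5],0],[70,[0,0,0.3],0],[70,[0,0,0.2],0],[70,[0,0,0.1],0],[70,[0,0,0.04],0],[70,[0,0,0],0]]' 10; python3 -m jog '[[55,[0,0,0],0],[45,[0,0,0],0],[38,[0,0,0],0],[20,[0,0,0],0],[20,[0,0,0],0],[20,[0,0,0],0],[20,[0,0,0],0],[20,[0,0,0],0],[20,[0,0,0],0]]' 10
```

```text
clock: 14.7
eef_pos: [503.3, 305.9, 28.5]
eef_rot: [-3.141, -0.001, 0.006]
wrist_force: [-0.3, 0.2, 0.9]
finger_gap: 69.7
finger_force: 0.0
clock: 15.6
eef_pos: [502.9, 305.7, 28.0]
eef_rot: [3.142, -0.0, 0.006]
wrist_force: [-0.1, -0.6, 0.8]
finger_gap: 29.7
finger_force: 10.0
```

```bash
python3 -m jog '[[20,[0,0,-0.05],0],[20,[0,0,-0.15],0],[20,[0,0,-0.3],0],[20,[0,0,-0.4],0],[20,[0,0,-0.3],0],[20,[0.01,0.2,0],0],[20,[0.01,0.4,0],0],[20,[0.01,0.5,0],0],[20,[0.01,0.5,0],0],[20,[0.01,0.5,0],0],[20,[0.01,0.5,0],0],[20,[0.01,0.5,0],0],[20,[0.01,0.5,0],0],[20,[0.01,0.5,0],0],[20,[0.01,0.5,0],0],[20,[0.01,0.5,0],0],[20,[0.01,0.5,0],0],[20,[0.01,0.4,0],0],[20,[0.01,0.22,0],0],[20,[0,0.2,0],0]]'; python3 -m jog '[[20,[0,0,0],-0.01],[20,[0,0,0],-0.0108],[20,[0,0,0],0],[20,[0,0,0],0]]'
python3 - <<'E'
from h import *
im=save('side','s4.png'); t=save('top','t4.png')
cv2.imwrite('pics/s4c.png',cv2.resize(np.hstack([im[130:270,170:360],t[100:240,220:410]])[...,::-1],None,fx=2.1,fy=2.1,interpolation=cv2.INTER_CUBIC))
E
```

```text
clock: 17.6
eef_pos: [511.7, -16.0, 87.7]
eef_rot: [-3.142, 0.0, 0.006]
wrist_force: [1.2, 0.8, -3.0]
finger_gap: 29.3
finger_force: 10.0
clock: 18.0
eef_pos: [511.9, -15.0, 87.8]
eef_rot: [-3.142, 0.0, 0.071]
wrist_force: [-0.4, 0.5, -2.9]
finger_gap: 30.0
finger_force: 10.0
```

View pics/s4c.png

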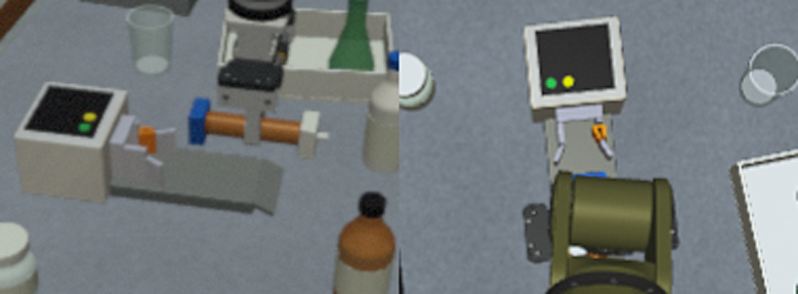

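The column is held level at left-half (255,125), with the blue cap at (200,120) facing the bay. In the top half the cap at (590,178) lines up with the mouth between the guides at (558,150) and (606,150). I'll lower it to just above the floor and start sliding.

```bash
python3 -m jog '[[20,[0,0.016,0.1],0],[20,[0,0,0.3],0],[20,[0,0,0.3],0],[20,[0,0,0.2],0],[20,[0,0,0.1],0],[20,[0,0,0.08],0],[20,[0,0,0.04],0],[20,[0,0,0.02],0],[20,[0,0,0],0],[20,[0,0,0],0]]'
python3 -m jog '[[20,[0.05,0,0],0],[20,[0.1,0,0],0],[20,[0.1,0,0],0],[20,[0.1,0,0],0],[20,[0.1,0,0],0],[20,[0.08,0,0],0],[20,[0.05,0,0],0],[20,[0,0,0],0]]'
```

```text
clock: 19.1
eef_pos: [512.2, -16.1, 31.2]
eef_rot: [3.141, -0.0, 0.072]
wrist_force: [0.3, -0.2, -2.4]
finger_gap: 29.8
finger_force: 10.0
clock: 19.9
eef_pos: [541.2, -13.9, 30.9]
eef_rot: [-3.142, -0.0, 0.072]
wrist_force: [-0.4, 0.0, -3.6]
finger_gap: 29.6
finger_force: 10.0
```

```bash
python3 -m jog '[[20,[0.04,0,0.02],0],[20,[0.06,0,0.01],0],[20,[0.06,0,0],0],[20,[0.06,0,0],0],[20,[0.06,0,0],0],[20,[0.04,0,0],0],[20,[0,0,0],0]]'
python3 -m jog '[[20,[0.05,0,0],0],[20,[0.06,0,0],0],[20,[0.06,0,0],0],[20,[0.05,0,0],0],[20,[0,0,0],0]]'
```

```text
clock: 20.6
eef_pos: [557.1, -12.8, 29.4]
eef_rot: [3.142, -0.0, 0.072]
wrist_force: [-0.4, 0.4, -2.3]
finger_gap: 29.5
finger_force: 10.0
clock: 21.1
eef_pos: [568.1, -11.9, 29.4]
eef_rot: [-3.141, 0.0, 0.072]
wrist_force: [-0.8, 1.0, -1.9]
finger_gap: 29.4
finger_force: 10.0
```

```bash
python3 -m jog '[[20,[0.04,0,0],0],[20,[0.04,0,0],0],[20,[0.04,0,0],0],[20,[0.04,0,0],0],[20,[0,0,0],0]]'
python3 -m jog '[[20,[0.04,0,0],0],[20,[0.04,0,0],0],[20,[0.04,0,0],0],[20,[0.04,0,0],0],[20,[0,0,0],0]]'
python3 -m jog '[[20,[0.04,0,0],0],[20,[0.04,0,0],0],[20,[0.04,0,0],0],[20,[0,0,0],0]]'
```

```text
clock: 21.6
eef_pos: [576.0, -11.3, 29.4]
eef_rot: [-3.141, 0.0, 0.072]
wrist_force: [-1.2, 1.0, -3.2]
finger_gap: 29.4
finger_force: 10.0
clock: 22.1
eef_pos: [584.1, -10.8, 29.4]
eef_rot: [-3.142, -0.0, 0.072]
wrist_force: [-2.8, 2.7, -3.5]
finger_gap: 29.7
finger_force: 10.0
clock: 22.5
eef_pos: [590.1, -10.4, 29.5]
eef_rot: [3.142, -0.0, 0.072]
wrist_force: [-0.9, 3.1, -2.3]
finger_gap: 30.1
finger_force: 10.0
```

```bash
python3 -m jog '[[20,[0.04,0,0],0],[20,[0.04,0,0],0],[20,[0.04,0,0],0],[20,[0,0,0],0]]'
python3 -m jog '[[20,[0.04,0,0],0],[20,[0.04,0,0],0],[20,[0,0,0],0]]'
python3 -m jog '[[20,[0.04,0,0],0],[20,[0.04,0,0],0],[20,[0,0,0],0]]'
```

```text
clock: 22.9
eef_pos: [596.2, -10.0, 29.5]
eef_rot: [3.142, -0.001, 0.072]
wrist_force: [-0.3, 3.6, -3.3]
finger_gap: 29.5
finger_force: 10.1
clock: 23.2
eef_pos: [600.1, -9.7, 29.5]
eef_rot: [3.142, -0.0, 0.072]
wrist_force: [-0.7, 3.2, -2.6]
finger_gap: 29.5
finger_force: 10.1
clock: 23.5
eef_pos: [604.1, -9.5, 29.5]
eef_rot: [3.141, -0.0, 0.072]
wrist_force: [-0.8, 3.5, -2.3]
finger_gap: 30.1
finger_force: 10.0
```

```bash
python3 -m jog '[[20,[0.04,0,0],0],[20,[0,0,0],0]]'
python3 -m jog '[[20,[0.04,0,0],0],[20,[0,0,0],0]]'
python3 -m jog '[[20,[0.04,0,0],0],[20,[0,0,0],0]]'
```

```text
clock: 23.7
eef_pos: [606.0, -9.3, 29.5]
eef_rot: [3.142, -0.0, 0.072]
wrist_force: [-0.8, 2.8, -3.2]
finger_gap: 29.6
finger_force: 10.0
clock: 23.9
eef_pos: [608.1, -9.2, 29.5]
eef_rot: [3.141, -0.0, 0.072]
wrist_force: [0.2, 2.6, -2.7]
finger_gap: 29.7
finger_force: 10.0
clock: 24.1
eef_pos: [610.0, -9.0, 29.5]
eef_rot: [3.141, -0.0, 0.072]
wrist_force: [-0.2, 2.5, -1.3]
finger_gap: 30.0
finger_force: 10.0
```

```bash
for i in 1; do python3 -m jog '[[20,[0.03,0,0],0],[20,[0,0,0],0]]'; done
python3 -m jog '[[20,[0.03,0,0],0],[20,[0,0,0],0]]'
python3 -m jog '[[20,[0.03,0,0],0],[20,[0,0,0],0]]'
```

```text
clock: 24.3
eef_pos: [611.5, -8.9, 29.5]
eef_rot: [3.142, -0.0, 0.072]
wrist_force: [-0.5, 1.4, -2.1]
finger_gap: 29.4
finger_force: 10.0
clock: 24.5
eef_pos: [611.9, -8.7, 29.0]
eef_rot: [-3.141, 0.003, 0.072]
wrist_force: [-7.3, 3.5, -1.1]
finger_gap: 29.5
finger_force: 10.0
clock: 24.7
eef_pos: [612.7, -8.7, 28.8]
eef_rot: [-3.141, 0.004, 0.072]
wrist_force: [-10.4, 0.7, -0.2]
finger_gap: 30.0
finger_force: 10.0
```

The axial force has risen to 10 N and the side force has gone, so the column is at the stop with the catch sprung. I'll relieve the push, settle the column on the floor and let go.

```bash
python3 -m jog '[[20,[-0.03,0,0.01],0],[20,[0,0,0.01],0],[20,[0,0,0],0]]'; python3 -m jog '[[36,[0,0,0],0],[44,[0,0,0],0],[44,[0,0,0],0],[44,[0,0,0],0],[44,[0,0,0],0],[44,[0,0,-0.1],0],[44,[0,0,-0.4],0],[44,[0,0,-0.8],0],[44,[0,0,-1],0],[44,[0,0,-1],0],[44,[-0.6,0,-0.4],0],[44,[-1,0,0],0],[44,[-1,0,0],0],[44,[-1,0,0],0],[44,[0,0,0],0]]'
python3 - <<'E'
from h import *
im=save('side','s5.png'); t=save('top','t5.png')
cv2.imwrite('pics/s5c.png',cv2.resize(np.hstack([im[150:250,170:300],t[110:210,245:375]])[...,::-1],None,fx=3,fy=3,interpolation=cv2.INTER_CUBIC))
E
```

```text
clock: 25.0
eef_pos: [612.6, -8.9, 28.6]
eef_rot: [3.142, 0.0, 0.072]
wrist_force: [-4.7, 1.5, 0.2]
finger_gap: 29.4
finger_force: 10.0
clock: 26.5
eef_pos: [428.8, -21.6, 213.7]
eef_rot: [3.142, 0.0, 0.071]
wrist_force: [0.2, -0.3, -0.3]
finger_gap: 44.3
finger_force: 0.0
```

View pics/s5c.png

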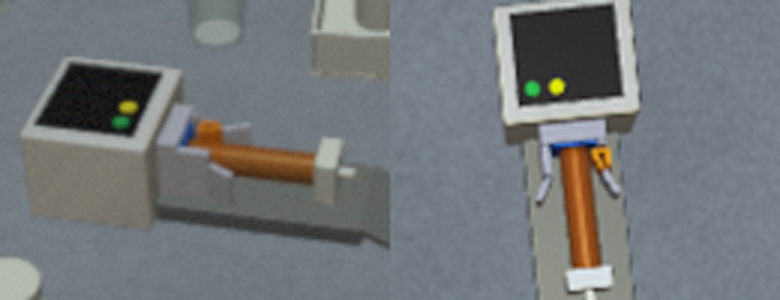

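The blue cap is under the bridge at the stop (573,148), the column is level and centred, and the catch at (600,157) sits just behind the cap. I'll compare the catch position with its shut position in the earlier picture.

```bash
python3 - <<'E'
from h import *
for f,(x0,x1,y0,y1) in(("t3",(311,322,155,172)),("t5",(311,322,155,172)),("s3",(232,246,188,204)),("s5",(232,246,188,197)),("s3",(232,246,188,197))):
    im=cv2.imread(f'pics/{f}.png');h=cv2.cvtColor(im,cv2.COLOR_BGR2HSV)[y0:y1,x0:x1]
    m=cv2.inRange(h,(8,180,170),(22,255,255));ys,xs=np.nonzero(m);print(f,len(xs),xs.mean()+x0,ys.mean()+y0)
print(atz("top",(245+588/3,110+268/3),64),atz("top",(245+573/3,110+148/3),64))
E
```

```text
t3 18 314.8333333333333 161.77777777777777
t5 19 314.89473684210526 161.6315789473684
s3 5 239.6 192.0
s5 0 nan nan
s3 5 239.6 192.0
[ 541.7 -385.6   64. ] [ 657.5 -377.7   64. ]<stdin>:4: RuntimeWarning: Mean of empty slice.
  ret = ret.dtype.type(ret / rcount)
```

The catch is back at its shut position: it moved 0.06 px, where 6 mm would show as about 2 px.

```bash
python3 -c "
from cell import *
print(sign_off())"
```

```text
the job is handed in; nothing more can be done
None
```

The job is handed in at about 27 s of the 64 s limit: the flask stands upright and released in the tray, clear of the bottle, and the column is home against the stop, released, with the catch shut behind its blue cap; `sign_off()` returned no verdict.

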